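# Burnish the panel seam, then hold the spring jaw open at the mark

## Task

Take the orange spring-tipped burnisher from its wooden stand and, pressing its tip lightly on the seam of the two-tone wooden panel in the jig, run it slowly (2 to 3 cm a second) along the seam from the red dot to the yellow dot without rubbing the panel beside the seam, then put it back upright in its stand, fully down, and let it go. Then pull the jig's spring-loaded jaw towards you by its black upright handle until the yellow pointer is in line with the red mark, and finish the program while still gripping and holding it there, so that the panel is free to be lifted out. Leave the panel lying in the jig and disturb nothing else.

Things in the scene. Friction and masses are not known exactly. Their poses are not given: they have to be found in the camera images.
- burnisher: orange upright hand tool, 100 mm long, loose, 60 g. Origin at the end of its steel tip (relaxed), z up along the tool. Round grip 16 mm diameter from 49 to 96 mm above the origin (take it there from above); collar 28 mm diameter from 42 to 48 mm, its underside resting on the stand's top; barrel 12 mm diameter from 20 to 42 mm; thin tip below
- tip_point (a point): lower end of the burnisher's ball-ended steel tip (6 mm ball). The tip is sprung: it slides up into the tool by at most 8 mm, 0.8 N to start and 0.4 N more per mm, so that a press of 2 to 4 mm is right (over 12 N is too hard); the point moves up with it
- stand: wooden block 60 x 60 x 50 mm, fixed, origin at the centre of its underside; a vertical hole of 18 mm diameter in the middle of its top (50 mm high) takes the burnisher, which stands there with its origin 8 mm above the table and on the hole's axis
- panel: two-tone wooden panel 80 x 100 x 10 mm, loose, 250 g, light half at -x, dark half at +x, lying in the jig on the 15 mm base and clamped between the jaw and the far stop; origin at the centre of its underside. The seam, a dark groove 3 mm wide and 2 mm deep, runs along the panel's y axis in the middle of its top face (z = 10 mm)
- seam_start (a point): point on the seam next to the red dot, where burnishing starts: panel y = +40 mm, at the level of the top face (10 mm inside the edge)
- seam_end (a point): point on the seam next to the yellow dot, where burnishing ends: panel y = -40 mm, at the level of the top face
- jig: aluminium clamping jig, fixed, base 250 x 130 x 15 mm; origin on the table, 40 mm from the base's centre towards its +x end; x points away from the robot along the jaw's travel (roughly; the jig is turned a little). Nothing on it but the jaw's handle is higher than 31 mm
- jaw (a joint): travel of the sprung jaw in m: about 0 clamping the panel, grows as it is pulled along the jig's -x axis, at most 0.065. The spring pulls it shut with 4.5 N at 0 and 1.5 N more per 10 mm
- handle (a point): grip point on the jaw's black upright handle, a block 16 mm (jig x) by 40 mm (jig y) standing from 25 to 70 mm above the table; the point is at 50 mm, on its axis; free for 50 mm on the jig's +x side and clear on the -x side
- pointer (a point): end of the yellow pointer on the jaw's slide, 34 mm to the jig's -y side, 27 mm above the table
- mark: red mark clip standing on the jig's base beside the scale, blade 3 mm thick (jig x), 9 mm high, the same axes as the jig; origin in the middle of the blade's underside. The pointer is in line when its x along the jig equals the mark's (30 to 50 mm of pull)
- mix_cup: small pink mixing cup, 41 mm diameter, 28 mm high, loose bystander; origin at the centre of its underside
- pigment_jar: small pigment jar with black lid, 40 mm diameter, 36 mm high, loose bystander; origin at the centre of its underside
- peg_block: wooden peg block, 48 x 120 x 54 mm, fixed bystander that may change places with the stand; origin at the centre of its underside
Not all that is in view belongs to the job. Leave any turquoise or white look-alike of the panel alone.

How it is judged (in metres and radians):
On the way, in this order (a step that is already met when the one before it is completed fails the run):
1. the tip is pressed on the seam by the red dot (contact force between burnisher and panel above 0.3 N and x of tip_point in the frame of panel between -0.006 and 0.006 m and y of tip_point in the frame of panel between 0.033 and 0.047 m), for 0.1 s.
2. a quarter of the way along the seam, tip touching (contact force between burnisher and panel above 0.3 N and x of tip_point in the frame of panel between -0.006 and 0.006 m and y of tip_point in the frame of panel between 0.013 and 0.027 m), for 0.05 s.
3. half way along the seam, tip touching (contact force between burnisher and panel above 0.3 N and x of tip_point in the frame of panel between -0.006 and 0.006 m and y of tip_point in the frame of panel between -0.007 and 0.007 m), for 0.05 s.
4. three quarters along the seam, tip touching (contact force between burnisher and panel above 0.3 N and x of tip_point in the frame of panel between -0.006 and 0.006 m and y of tip_point in the frame of panel between -0.027 and -0.013 m), for 0.05 s.
5. the tip is on the seam by the yellow dot (contact force between burnisher and panel above 0.3 N and x of tip_point in the frame of panel between -0.006 and 0.006 m and y of tip_point in the frame of panel between -0.047 and -0.033 m), for 0.05 s.
6. the burnisher is back in its stand, upright, fully down, let go (horizontal distance between burnisher and stand below 0.006 m and angle between burnisher's own z axis and vertical below 0.1 rad and height (world z) of burnisher below 0.012 m and contact force between burnisher and the fingers below 0.05 N), for 0.2 s.
7. the jaw is pulled to the mark by the gripper (x of pointer in the frame of mark between -0.004 and 0.004 m and contact force between the fingers and jaw above 3 N), for 0.2 s.
At the end, for the whole second after the job is handed in: The fingers hold the jaw with at least 3 N, still, its pointer within 4 mm of the red mark along the jig; the burnisher stands released in its stand (within 6 mm of the hole's axis, upright within 0.1 rad, fully down); the panel lies flat in the jig within 6 mm of where it was (all of step 6 and all of step 7 and velocity of joint jaw between -0.01 and 0.01 m/s and z of panel in the frame of jig below 0.018 m and distance of panel from where it was at the start of the episode below 0.006 m); the arm keeps its last pose, push and grip.
It fails at once if the burnisher rubs the panel more than 7 mm beside the seam (contact force between burnisher and panel above 0.5 N and (x of tip_point in the frame of panel above 0.007 m or x of tip_point in the frame of panel below -0.007 m)).
It fails at once if the burnisher moves faster than 8 cm a second while on the panel (contact force between burnisher and panel above 0.5 N and linear speed of burnisher above 0.08 m/s).
It fails at once if the burnisher is pressed on the panel harder than 12 N (contact force between burnisher and panel above 12 N).
It fails at once if the mixing cup is disturbed (distance of mix_cup from where it was at the start of the episode above 0.02 m).
It fails at once if the pigment jar is disturbed (distance of pigment_jar from where it was at the start of the episode above 0.02 m).
It also fails if it takes over 61 s, if anything falls off the work surface, if the arm or the gripper's body presses on something with over 40 N, if the wrist force passes 120 N, or if a joint passes its speed limit or range.

## Robot

A 6-joint arm with a two-finger parallel gripper is mounted at the origin on a cart in front of the work surface, level with it; the furniture and walls round the work are solid. World frame = base frame: x ahead of the robot, y to its left, z up, the work surface at z = 0. Lengths are in mm, angles in rad, forces in N, time in s.
With the tool pointing down it reaches from about 400 to 925 mm from the base axis. Payload 3.4 kg.
Tool frame: the origin (TCP) lies between the finger pads; the fingertips stand r.tips_ahead ahead of it and the grasp point (between the pads) is the TCP (r.tips_ahead is the distance from the TCP to the fingertips, in mm); z points along the fingers, y is the direction in which the jaws open and shut (so a half turn about z gives the same grasp; the last joint's range is limited). The gripper opens to 85 mm and grips with 20 to 120 N. Pads are 22 mm wide; open, the fingers measure 114 mm over their backs; the gripper's body (76 mm by 85 mm) begins 54 mm behind the grasp point. The pads swing forward as they close: fully open they stand 13 mm farther back than shut.
Start: joints at [-1.192, 0.307, 1.506, -0, 1.328, -0.073], TCP at [251.015, -517.323, 250.305] pointing down, gripper open.
Joint ranges: [-3.12, 3.12], [-1.05, 2.28], [0.14, 2.33], [-1.42, 4.57], [0.1, 2.73], [-2.68, 2.68]. Speed limits (rad/s): [2.57, 2.57, 3.14, 3.14, 3.14, 3.14].

## Interface

Orientations are given as a unit quaternion [x, y, z, w].
In Python, from station import r, optics, order gives the robot as it stands. The module is installed in compiled form; this text tells all that it offers.
- The arm moves only by the tool jog_arm, never from a script. Its argument "steps" is a list of rows, each a list of 3 entries, a list of its own where there are three numbers: the turn, a rotation vector about the tool's x, y, z in degrees, then the shift along the tool's x, y, z in mm, then the finger opening in mm, from 0 to 85.4. In form: [[[wx, wy, wz], [x, y, z], jaw], ...]. A call has 1 to 8 rows; each row shifts and turns the commanded pose from where the row before left it, along the tool's axes as they then stand; what a row does not reach is not made up. A row lasts 1/12 s, in which the tool goes at most 41.7 mm and 7.16 degrees, less where a joint would pass 70% of its speed; a pose out of reach is approached as far as the arm can. A call with a gripper value outside its range is refused whole. The fingers move at their own pace and stop on an object; "grip_force" is the grip in N (left out, the last holds). Time passes only in rows, so rows that do not move let the fingers close. It gives the time, the measured TCP pose, the force and the opening at its end, in the units of the state.
- r.read_state(): the state, without advancing time (a new reading comes with each control period).
- optics.read_camera(name): name is "side" or "top" or "wrist"; returns (picture, depth): 420x560x3 uint8, red, green, blue; 420x560 float32, mm along the optical axis (not along the pixel's ray), 0 where there is no reading.
- optics.camera_info(name): a dict with "fov_y" (degrees; the focal length in pixels is half the picture's height over the tangent of half this angle, whatever the lens; pixels are square), "cx", "cy" (the principal point, pixels), "position" and "attitude" of the camera in the world; the wrist camera has in their place "hand_eye" (4x4, takes a point from camera to tool coordinates, whose origin is the TCP and whose axes are the flange's). Camera axes: x right, y up, looking along -z (the intrinsics and any distortion apply to the point x, -y, -z); pixel columns grow to the right and rows downward; lengths in mm; the calibration is good to about 2 mm. A picture is of the moment at which its call begins: read the wrist's pose just before it. camera_info takes no time and is no camera call.
- order.hand_in(): hands the job in, once; it reports no verdict.
The state is a dict: "clock": time; "joints": joint angles; "joint_vel": joint speeds; "effort": joint torques, N m; "position": TCP position; "orientation": TCP orientation; "ft_force": force on the tool from outside, world axes, zero at the start; "ft_torque": the same for the moment, N m; "gripper_width": finger opening in mm.
Only numpy, scipy, OpenCV 4.12 (cv2) and the standard library are available. Lean on these libraries where they do the work, as an engineer would, in place of code of your own. Each camera call takes 0.05 s, during which the arm holds its last target. There are 200 camera calls.

## Working session

There is one attempt and no reset: what is moved stays moved. The work goes in short steps, Python scripts to look and compute and a tool call to move; the robot and the scene stay as the last step left them, time stands still between calls to the robot, and variables do not carry over. Pictures are saved under pics/ and viewed, about 8 in all and at most 12, crops included, and the job is handed in when it is done.

Besides the shell and the picture viewer there is one more tool, called in YAML: its name, and indented under it one key for each argument. jog_arm: Moves the arm, as the interface text tells. Its arguments: {"type":"object","properties":{"steps":{"type":"array","items":{"type":"array"}},"grip_force":{"type":"number"}},"required":["steps"]}

```bash
mkdir -p pics
cat > h.py <<'E'
import numpy as np, cv2
from scipy.spatial.transform import Rotation as R
from station import r, optics, order
def cam(n):
    i=optics.camera_info(n); s=r.read_state(); p,d=optics.read_camera(n)
    return i,s,p,d
def save(n,p,crop=None,k=1):
    if crop: x0,y0,x1,y1=crop; p=p[y0:y1,x0:x1]
    p=cv2.resize(p,None,fx=k,fy=k,interpolation=cv2.INTER_CUBIC)
    cv2.imwrite('pics/'+n+'.png',cv2.cvtColor(p,cv2.COLOR_RGB2BGR))
def E(i,s):
    if 'hand_eye' in i:
        T=np.eye(4);T[:3,:3]=R.from_quat(s['orientation']).as_matrix();T[:3,3]=s['position']
        return T@np.array(i['hand_eye'])
    T=np.eye(4);a=np.array(i['attitude'])
    T[:3,:3]=a if a.shape==(3,3) else R.from_quat(a).as_matrix();T[:3,3]=i['position'];return T
def ray(i,s,u,v):
    f=210/np.tan(np.radians(i['fov_y']/2)); T=E(i,s)
    x=(u-i['cx'])/f;y=(v-i['cy'])/f
    if i.get('distortion') is not None:
        x,y=cv2.undistortPoints(np.array([[[x,y]]],float),np.eye(3),np.array(i['distortion'],float)).ravel()
    return T[:3,3],T[:3,:3]@np.array([x,-y,-1.])
def atz(i,s,u,v,z):
    o,d=ray(i,s,u,v); return o+d*(z-o[2])/d[2]
def atd(i,s,u,v,D):
    o,d=ray(i,s,u,v); return o+d*D
E
python3 - <<'E'
from h import *
import pickle
print(r.read_state(), r.tips_ahead)
for n in ("top","side","wrist"):
    i,s,p,d=cam(n); print(n,i); save(n+'0',p,k=1.4); pickle.dump((i,s,p,d),open(n+'.pkl','wb'))
E
```

```text
{'clock': 0.0, 'joints': array([-1.19251096e+00,  3.07567245e-01,  1.50772893e+00, -6.40189548e-06,
        1.32839984e+00, -7.35056987e-02]), 'joint_vel': array([-1.62745847e-03, -1.53144168e-03,  7.40445024e-04,  1.64765690e-04,
       -1.07021660e-03, -5.36407252e-05]), 'effort': array([-1.58860006e-03, -4.57550383e+01, -2.51919508e+01, -1.08816182e-04,
        1.32941306e-02, -1.34771831e-06]), 'position': array([ 250.74927625, -516.67761179,  249.36335844]), 'orientation': array([ 9.74593205e-01,  2.23979862e-01, -1.62716299e-04, -1.03902048e-03]), 'ft_force': array([ 0.0969018 , -0.48316519,  0.39777149]), 'ft_torque': array([-0.02663815,  0.03839798, -0.02297573]), 'gripper_width': 85.67096436048142} 19.0
top {'fov_y': 49.52819331287029, 'cx': 286.61436867418126, 'cy': 210.33954722807124, 'position': array([ 302.6428803 ,  -36.64202623, 1133.22541194]), 'attitude': array([-0.07188812,  0.06474038,  0.70718853, -0.70037502])}
side {'fov_y': 45.123095224073595, 'cx': 267.8560014683067, 'cy': 216.10926866329262, 'position': array([-58.07705861, 989.5362309 , 685.10808308]), 'attitude': array([-0.12892486,  0.50365117,  0.82533458, -0.22031048])}
wrist {'fov_y': 62.18202006428635, 'cx': 280.64397249234986, 'cy': 215.51360201784, 'hand_eye': array([[-4.61107164e-04,  9.65467660e-01,  2.60522522e-01,
         6.63426136e+01],
       [ 9.99999889e-01,  4.71416930e-04,  2.29128472e-05,
        -2.68001661e-01],
       [-1.00693114e-04,  2.60522503e-01, -9.65467770e-01,
        -1.23563801e+02],
       [ 0.00000000e+00,  0.00000000e+00,  0.00000000e+00,
         1.00000000e+00]])}
```

View pics/top0.png

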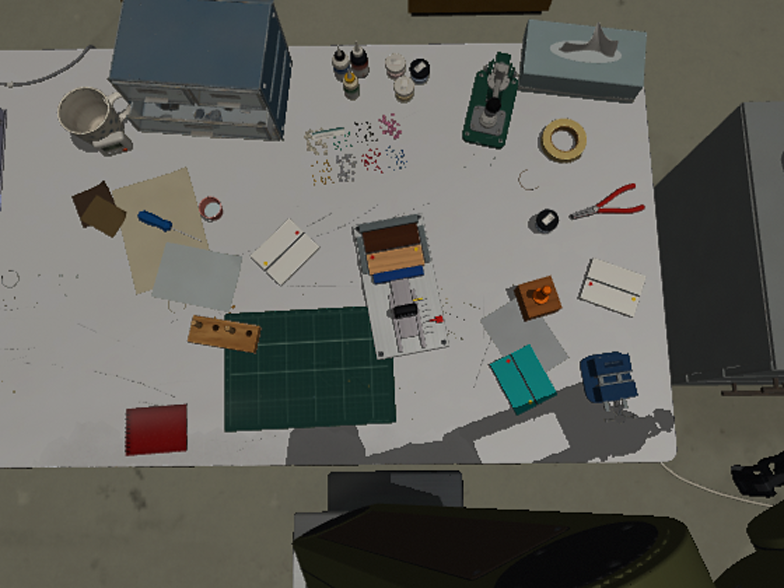

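View pics/side0.png

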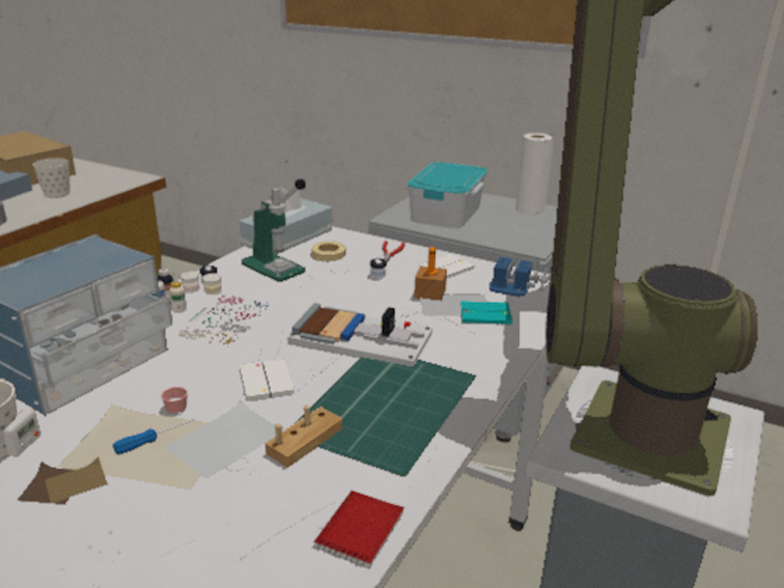

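The top picture shows the jig around (400,285), with the panel's seam at about (395,249) and its red dot at the left. The stand with the burnisher is at (540,297), the handle at (405,310) and the red mark at (439,319). Next I'll look at an enlarged crop.

Run:
```python
from h import *
import pickle
i,s,p,d=pickle.load(open('top.pkl','rb'))
save('topc',p,(245,145,410,265),4.8)
hsv=cv2.cvtColor(p,cv2.COLOR_RGB2HSV)
T=E(i,s); f=210/np.tan(np.radians(i['fov_y']/2))
v,u=np.mgrid[:420,:560]
P=np.stack([(u-i['cx'])/f,-(v-i['cy'])/f,-np.ones_like(u,float)],-1)*d[...,None]@T[:3,:3].T+T[:3,3]
def show(n,m):
    q=P[m]; print(n,m.sum(),q.mean(0).round(1),q.min(0).round(1),q.max(0).round(1))
reg=np.zeros(d.shape,bool);reg[180:240,360:410]=1
show('stand top',reg&(abs(P[...,2]-50)<5)); 
for z in(60,80,100): show('burn>%d'%z,reg&(P[...,2]>z))
reg=np.zeros(d.shape,bool);reg[150:260,250:325]=1
show('handle',reg&(P[...,2]>60))
show('panel?',reg&(abs(P[...,2]-25)<4))
show('tabletop',(abs(P[...,2])<8))
np.save('P.npy',P)
```

```text
stand top 505 [ 508.5 -263.6   50. ] [ 474.  -299.7   45.1] [ 545.9 -228.7   55. ]
burn>60 89 [ 468.5 -219.3  293.2] [ 302.6 -271.6   60.1] [ 516.4  -36.6 1133.2]
burn>80 73 [ 460.3 -210.2  342. ] [ 302.6 -271.6   81.3] [ 516.4  -36.6 1133.2]
burn>100 58 [ 448.5 -197.2  407.5] [ 302.6 -271.6  100.5] [ 516.3  -36.6 1133.2]
handle 143 [450.  -33.2 277.6] [302.6 -51.2  61.5] [ 495.2  -13.1 1133.2]
panel? 2058 [568.7 -18.2  25. ] [414.6 -98.4  21. ] [667.3  52.6  29. ]
tabletop 111058 [5.667e+02 1.237e+02 2.000e-01] [  30.1 -499.6   -8. ] [1036.1  764.1    8. ]
```

View pics/topc.png

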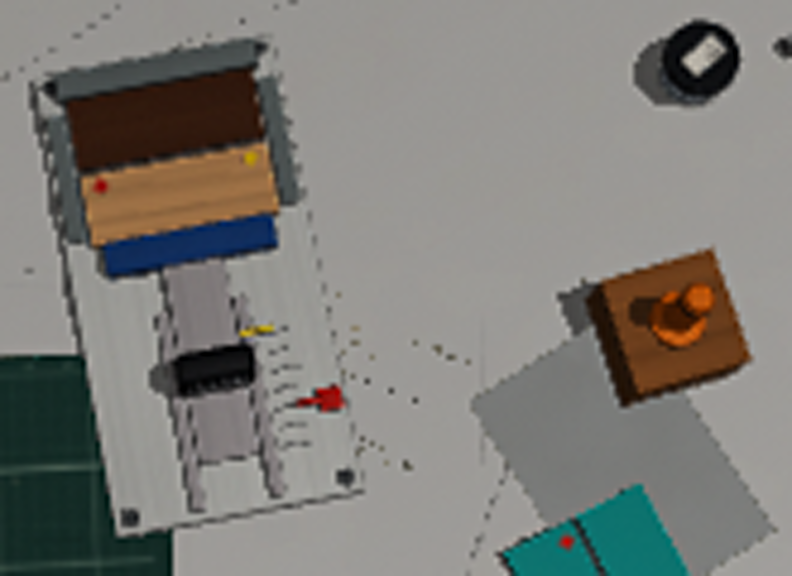

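The crop shows the seam from (77,172) to (268,142), the handle top at (214,370), the pointer end near (274,328), the mark blade near (300,402) and the burnisher's grip top at (697,298).

Run:
```python
from h import *
import pickle
i,s,p,d=pickle.load(open('top.pkl','rb'))
def pt(n,u,v,z): print(n,atz(i,s,u/4.8+245-.4,v/4.8+145-.4,z)[:2].round(1))
for a in [('seamL',77,172,25),('seamR',268,142,25),('pNL',90,245,25),('pNR',280,212,25),('hand',214,358,70),('hL',177,370,70),('hR',253,353,70),
('ptr',274,328,27),('markA',292,403,24),('markB',330,399,24),('jNL',115,535,15),('jNR',362,490,15),('jFL',32,85,15),
('grip',698,298,104),('collar',680,315,56),('s1',605,287,50),('s2',713,250,50),('s3',750,357,50),('s4',640,400,50)]: pt(*a)
P=np.load('P.npy')
ang=[]
c=optics.camera_info('wrist');print(np.array(c['hand_eye']).round(2).tolist())
print(R.from_quat(r.read_state()['orientation']).as_matrix().round(3))
```

```text
seamL [597.2  38.3]
seamR [612.3 -61.9]
pNL [557.9  31.5]
pNR [574.5 -67.7]
hand [489.6 -32.7]
hL [483.8 -14.3]
hR [491.9 -51.9]
ptr [512.6 -63.6]
markA [473.9 -72.3]
markB [475.7 -91.8]
jNL [407.9  19.1]
jNR [ 429.8 -107.7]
jFL [648.   63.1]
grip [ 510.4 -265.2]
collar [ 511.5 -266.4]
s1 [ 527.5 -230.5]
s2 [ 546.1 -286. ]
s3 [ 490.8 -301.6]
s4 [ 469.6 -245.5]
[[-0.0, 0.97, 0.26, 66.34], [1.0, 0.0, 0.0, -0.27], [-0.0, 0.26, -0.97, -123.56], [0.0, 0.0, 0.0, 1.0]]
[[ 0.9    0.437 -0.001]
 [ 0.437 -0.9    0.001]
 [ 0.    -0.002 -1.   ]]
```

jog_arm:
  steps:
    - [[0,0,0],[34.3,-11.3,6],85]
    - [[0,0,0],[34.3,-11.3,6],85]
    - [[0,0,0],[34.3,-11.3,6],85]
    - [[0,0,0],[34.3,-11.3,6],85]
    - [[0,0,0],[34.3,-11.3,6],85]
    - [[0,0,0],[34.3,-11.3,6],85]
    - [[0,0,0],[34.3,-11.3,6],85]
    - [[0,0,0],[34.3,-11.3,6],85]
  grip_force: 60

```text
clock: 0.82
position: [459.3, -314.7, 201.8]
orientation: [0.975, 0.224, -0.0, -0.0]
ft_force: [0.8, -1.7, -0.2]
gripper_width: 84.9
```

jog_arm:
  steps:
    - [[0,0,0],[34.3,-11.3,6],85]
    - [[0,0,0],[34.3,-11.3,6],85]
    - [[0,0,-7],[0,0,0],85]
    - [[0,0,-7],[0,0,0],85]
    - [[0,0,-7],[0,0,0],85]
    - [[0,0,-7],[0,0,0],85]
    - [[0,0,-7],[0,0,0],85]
    - [[0,0,-7],[0,0,0],85]

```text
clock: 1.48
position: [510.1, -265.6, 189.9]
orientation: [0.828, 0.561, -0.0, -0.0]
ft_force: [-0.3, 0.3, -0.7]
gripper_width: 85.2
```

jog_arm:
  steps:
    - [[0,0,-7],[0,0,0],85]
    - [[0,0,-7],[0,0,0],85]
    - [[0,0,-7],[0,0,0],85]
    - [[0,0,-7],[0,0,0],85]
    - [[0,0,-2.6],[0,0,0],85]
    - [[0,0,0],[0,0,0],85]

```text
clock: 1.98
position: [510.0, -265.7, 190.0]
orientation: [0.652, 0.758, -0.0, -0.0]
ft_force: [-0.2, 0.2, -0.3]
gripper_width: 85.2
```

Run:
```python
from h import *
import pickle
i,s,p,d=cam('wrist'); pickle.dump((i,s,p,d),open('w1.pkl','wb')); save('w1',p,k=1.4)
print(s['position'],R.from_quat(s['orientation']).as_matrix().round(4),s['ft_force'],s['clock'])
```

```text
[ 510.04438506 -265.74511045  189.97293178] [[-1.486e-01  9.889e-01 -6.000e-04]
 [ 9.889e-01  1.486e-01  4.000e-04]
 [ 5.000e-04 -6.000e-04 -1.000e+00]] [-0.15916577  0.20541982 -0.30844698] 1.9833
```

View pics/w1.png

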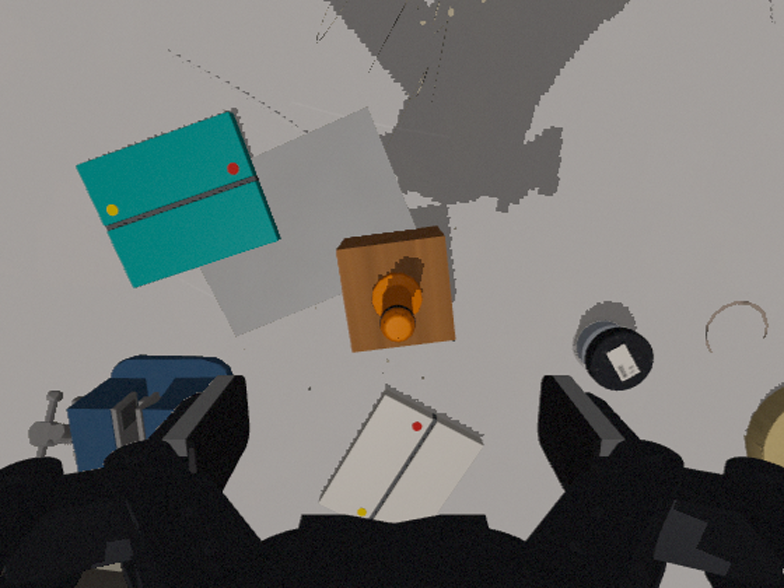

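The wrist picture shows the burnisher's grip top at (398,326), its collar at (397,298) and the stand top with corners at (338,250), (443,235), (455,340) and (352,352). The jar is at (620,358), well clear of the fingers.

Run:
```python
from h import *
import pickle
i,s,p,d=pickle.load(open('w1.pkl','rb'))
g=lambda u,v,z:atz(i,s,u/1.4,v/1.4,z)
a=[g(398,327,104),g(397,300,56)]+[g(*q,50) for q in((338,250),(443,235),(455,340),(352,352))]
M=R.from_quat(s['orientation']).as_matrix()
for x in a+[np.mean(a[2:],0)]: print(x.round(1),(M.T@(x-s['position'])).round(1))
```

```text
[ 512.9 -267.4  104. ] [-2.1  2.7 86. ]
[ 512.9 -267.6   56. ] [ -2.3   2.6 134. ]
[ 477.2 -246.1   50. ] [ 24.3 -29.5 140. ]
[ 532.3 -229.6   50. ] [ 32.4  27.5 140. ]
[ 549.6 -287.7   50. ] [-27.6  35.9 139.9]
[ 492.2 -303.7   50. ] [-34.9 -23.2 140. ]
[ 512.8 -266.7   50. ] [ -1.5   2.7 140. ]
```

jog_arm:
  steps:
    - [[0,0,0],[-1.8,2.7,20],85]
    - [[0,0,0],[0,0,26],85]
    - [[0,0,0],[0,0,25],85]
    - [[0,0,0],[0,0,20],60]
    - [[0,0,0],[0,0,13],40]
    - [[0,0,0],[0,0,0],20]
    - [[0,0,0],[0,0,0],5]
    - [[0,0,0],[0,0,0],5]
  grip_force: 60

```text
clock: 2.7
position: [513.8, -267.7, 87.0]
orientation: [0.653, 0.757, 0.0, 0.001]
ft_force: [0.1, 0.3, 0.3]
gripper_width: 24.8
```

jog_arm:
  steps:
    - [[0,0,0],[0,0,0],5]
    - [[0,0,0],[0,0,0],5]
    - [[0,0,0],[0,0,0],5]

```text
clock: 2.95
position: [513.8, -267.6, 87.4]
orientation: [0.653, 0.757, 0.0, 0.001]
ft_force: [0.4, 0.2, 2.6]
gripper_width: 14.6
```

jog_arm:
  steps:
    - [[0,0,0],[0,0,-5],5]
    - [[0,0,0],[0,0,-10],5]
    - [[0,0,0],[0,0,-20],5]
    - [[0,0,0],[0,0,-25],5]
    - [[0,0,0],[0,0,-25],5]
    - [[0,0,0],[0,0,-15],5]
    - [[0,0,0],[10,5,0],5]
    - [[0,0,0],[20,11,0],5]

```text
clock: 3.62
position: [525.1, -236.8, 188.2]
orientation: [0.654, 0.757, 0.0, 0.002]
ft_force: [0.3, 0.2, -0.8]
gripper_width: 14.4
```

jog_arm:
  steps:
    - [[0,0,0],[30,16,0],5]
    - [[0,0,0],[35,18,0],5]
    - [[0,0,0],[35,18,0],5]
    - [[0,0,0],[35,18,0],5]
    - [[0,0,0],[35,18,0],5]
    - [[0,0,0],[25,14,0],5]
    - [[0,0,0],[15,8,0],5]
    - [[0,0,0],[0,0,0],5]

```text
clock: 4.28
position: [602.9, -6.5, 185.6]
orientation: [0.651, 0.759, 0.001, -0.001]
ft_force: [0.3, 0.2, -1.2]
gripper_width: 14.2
```

Run:
```python
from h import *
import pickle
i,s,p,d=cam('wrist'); pickle.dump((i,s,p,d),open('w2.pkl','wb')); save('w2',p,k=1.4)
print(s['position'],R.from_quat(s['orientation']).as_matrix().round(4),s['ft_force'],s['clock'],s['gripper_width'])
```

```text
[602.86878045  -6.53161188 185.58041619] [[-1.517e-01  9.884e-01 -3.000e-04]
 [ 9.884e-01  1.517e-01  2.200e-03]
 [ 2.200e-03  0.000e+00 -1.000e+00]] [ 0.28017871  0.20721704 -1.19593783] 4.2833 14.211068575738295
```

View pics/w2.png

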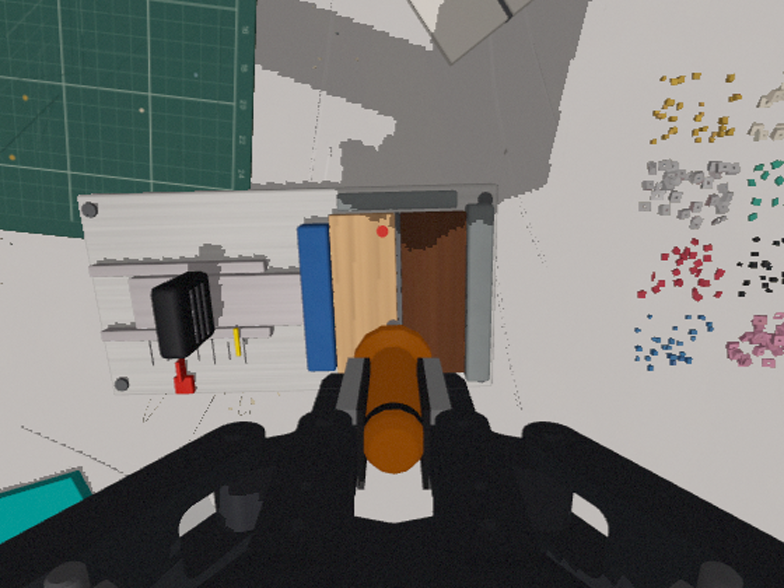

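The picture shows the seam running from (398,213) to (400,325) with the red dot at (382,231). The pointer runs from (236,327) to its end at (240,357), and the mark blade is at (182,368).

```bash
python3 - <<'E'
from h import *
import pickle
i,s,p,d=pickle.load(open('w2.pkl','rb'))
M=R.from_quat(s['orientation']).as_matrix()
def t(n,u,v,z):
    x=atz(i,s,u/1.4,v/1.4,z); print(n,x.round(1),(M.T@(x-s['position'])).round(1))
for q in [('seamTop',398.5,213,25),('seamLow',400,322,25),('dot',382,231,25),('pTL',330,214,25),('pTR',467,212,25),('pBL',335,372,25),
 ('ptrtop',236,327,27),('ptrend',241,357,27),('mark',182,368,20),('jTL',79,197,15),('jBL',86,394,15),('jTR',496,186,15),('jBR',491,384,15),('handle top',197,312,70)]: t(*q)
zo=s['position'][2]-79
t('griptop',393,445,zo+98);t('collar',393,362,zo+48)
E
python3 - <<'E'
import sys;sys.path.insert(0,'.')
from h import *
import pickle
i,s,p,d=pickle.load(open('w2.pkl','rb'))
save('w2c',p,(90,215,300,285),3.8)
E
mv pics/w2c.png pics/ 2>/dev/null; ls pics
```

```text
seamTop [600.   36.3  25. ] [ 42.4   3.7 160.7]
seamLow [611.  -28.5  25. ] [-23.3   4.7 160.5]
dot [592.1  24.6  25. ] [ 32.1  -5.9 160.7]
pTL [561.1  29.7  25. ] [ 41.8 -35.8 160.7]
pTR [638.9  42.8  25. ] [ 42.9  43.1 160.7]
pBL [575.8 -67.1  25. ] [-56.2 -36.  160.5]
ptrtop [512.9 -46.1  27. ] [-25.8 -95.  158.5]
ptrend [517.3 -65.1  27. ] [-45.3 -93.5 158.5]
mark [478.8 -81.4  20. ] [ -55.5 -134.   165.5]
jTL [412.3  16.2  15. ] [  51.  -184.9  170.7]
jBL [ 415.1 -111.8   15. ] [ -75.9 -201.6  170.4]
jTR [654.5  59.6  15. ] [ 57.2  61.  170.7]
jBR [677.2 -64.6  15. ] [-69.   64.6 170.4]
handle top [504.8 -25.1  70. ] [ -3.7 -99.7 115.6]
griptop [602.8  -4.3 204.6] [  2.2   0.3 -19. ]
collar [602.7  -3.1 154.6] [ 3.3  0.4 31. ]
side0.png
top0.png
topc.png
w1.png
w2.png
w2c.png
wrist0.png
```

Run:
```python
from h import *
import pickle
i,s,p,d=pickle.load(open('w2.pkl','rb'))
T=E(i,s); f=210/np.tan(np.radians(i['fov_y']/2))
v,u=np.mgrid[:420,:560]
P=np.stack([(u-i['cx'])/f,-(v-i['cy'])/f,-np.ones_like(u,float)],-1)*d[...,None]@T[:3,:3].T+T[:3,3]
for n,U,V in [('table TR',400,40),('table left mat',60,60),('table R',540,150),('table L low',20,300),('base',80,160),('base low',120,272),('base TL',62,146),('light panel',255,200),('dark low',310,250),('light low',245,250),('table below jig R',380,270),('stand',0,0)]:
    q=P[V-2:V+3,U-2:U+3].reshape(-1,3); print(n,U,V,np.median(q,0).round(1), d[V,U])
```

```text
table TR 400 40 [679.2 137.2   0. ] 282.75656
table left mat 60 60 [408.2  80.    2.2] 283.28616
table R 540 150 [ 8.211e+02  6.990e+01 -2.000e-01] 304.5945
table L low 20 300 [ 3.654e+02 -1.472e+02 -2.000e-01] 342.50156
base 80 160 [431.5   2.9  14.7] 292.87033
base low 120 272 [467.8 -94.4  14.7] 318.8799
base TL 62 146 [418.1  12.9  17.6] 286.38675
light panel 255 200 [581.6  -6.3  25.4] 290.05698
dark low 310 250 [634.7 -43.3  25.1] 302.68445
light low 245 250 [578.9 -52.   24.9] 302.99405
table below jig R 380 270 [ 7.087e+02 -6.240e+01 -4.000e-01] 335.67545
stand 0 0 [nan nan nan] 272.72958
  return _methods._mean(a, axis=axis, dtype=dtype,
  ret = um.true_divide(
```

View pics/w2c.png

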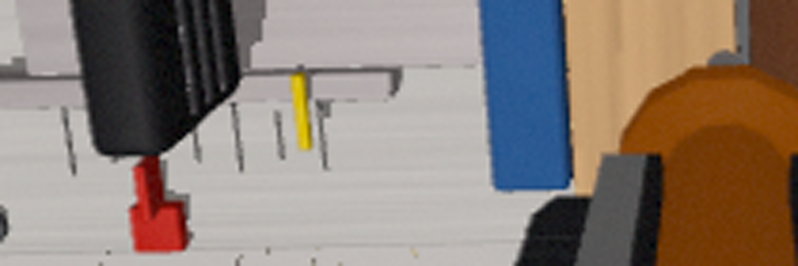

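The crop shows the tip ball just past the collar at (722,55), slightly left of the seam at (742,30). I'll shift +4.3 in y and +29.5 in x, then go down to about 8 mm above the panel.

jog_arm:
  steps:
    - [[0,0,0],[10,1.5,5],5]
    - [[0,0,0],[12,1.8,15],5]
    - [[0,0,0],[7.5,1,20],5]
    - [[0,0,0],[0,0,16],5]
    - [[0,0,0],[0,0,8],5]
    - [[0,0,0],[0,0,0],5]
    - [[0,0,0],[0,0,0],5]

```text
clock: 4.92
position: [601.8, 17.8, 121.9]
orientation: [0.653, 0.757, -0.0, -0.001]
ft_force: [0.4, 0.3, -0.0]
gripper_width: 14.5
```

Run:
```python
from h import *
import pickle
i,s,p,d=cam('wrist'); pickle.dump((i,s,p,d),open('w3.pkl','wb')); save('w3',p,(190,60,390,220),4)
print(s['position'],R.from_quat(s['orientation']).as_matrix().round(4),s['ft_force'],s['clock'],s['gripper_width'])
```

```text
[601.78360304  17.8205475  121.871653  ] [[-1.463e-01  9.892e-01 -1.400e-03]
 [ 9.892e-01  1.463e-01 -0.000e+00]
 [ 2.000e-04 -1.400e-03 -1.000e+00]] [ 0.41437479  0.25009824 -0.03822188] 4.9167 14.497229855268888
```

View pics/w3.png

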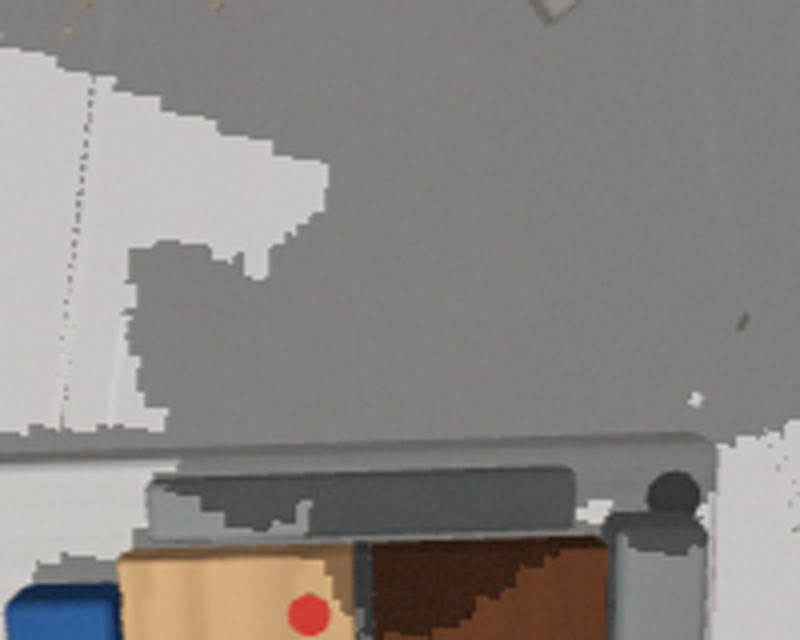

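Run:
```python
from h import *
import pickle
i,s,p,d=cam('wrist'); pickle.dump((i,s,p,d),open('w3.pkl','wb')); save('w3b',p,(180,185,380,335),4)
print(s['position'],R.from_quat(s['orientation']).as_matrix().round(4),s['joint_vel'].round(4),s['clock'],s['gripper_width'])
```

```text
[602.55062047  17.85109452 122.69790187] [[-1.464e-01  9.892e-01  5.000e-04]
 [ 9.892e-01  1.464e-01 -1.000e-04]
 [-2.000e-04  5.000e-04 -1.000e+00]] [-0.0008 -0.0112 -0.0156  0.0005 -0.0007 -0.0013] 4.9667 14.781605919900787
```

View pics/w3b.png

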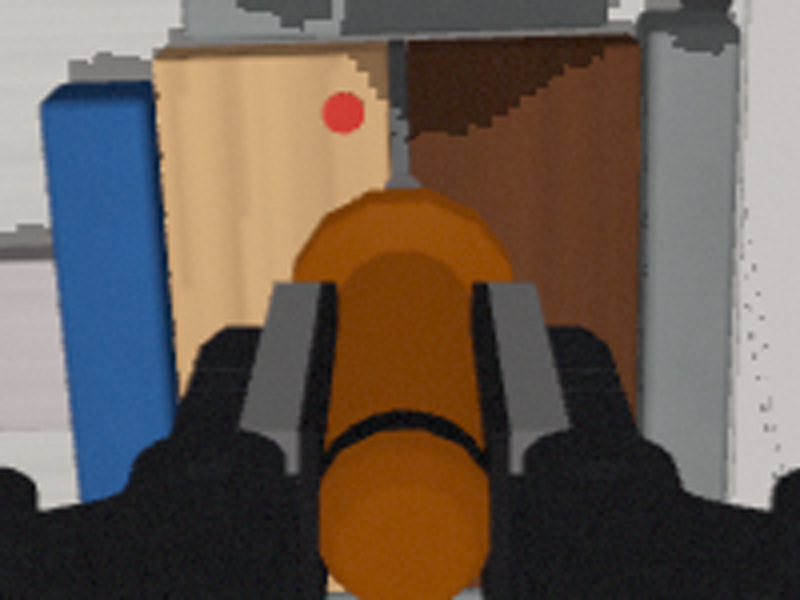

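The picture shows the tip ball at (403,180) on the seam, which runs from (398,45) to about (401,175). The red dot is at (343,112) and the panel's edge at row 45, so I still have to move about 15 mm towards the start.

Run:
```python
from h import *
import pickle
i,s,p,d=pickle.load(open('w3.pkl','rb'))
M=R.from_quat(s['orientation']).as_matrix()
def t(n,u,v,z):
    x=atz(i,s,u/4+180-.4,v/4+185-.4,z); print(n,x.round(1),(M.T@(x-s['position'])).round(1))
for q in [('seam edge',398,45,25),('seam',401,165,25),('dot',343,112,25),('pTL',155,50,25),('pTR',638,38,25),('L low',180,390,25),('R low',638,400,25),('tip',403,180,s['position'][2]-79)]: t(*q)
```

```text
seam edge [599.1  37.3  25. ] [19.7 -0.6 97.7]
seam [602.5  17.2  25. ] [-0.6 -0.2 97.7]
dot [591.8  24.8  25. ] [ 8.5 -9.7 97.7]
pTL [560.2  30.7  25. ] [ 18.9 -40.   97.7]
pTR [637.4  44.1  25. ] [20.8 38.2 97.7]
L low [570.5 -28.7  25. ] [-41.3 -38.5  97.7]
R low [649.5 -19.   25. ] [-43.3  41.   97.7]
tip [602.4  20.5  43.7] [ 2.7  0.2 79. ]
```

jog_arm:
  steps:
    - [[0,0,-1.2],[4,-0.2,4],5]
    - [[0,0,0],[3.5,-0.2,6],5]
    - [[0,0,0],[0,0,4],5]
    - [[0,0,0],[0,0,1],5]
    - [[0,0,0],[0,0,0],5]
    - [[0,0,0],[0,0,0],5]

```text
clock: 5.52
position: [600.7, 25.9, 107.1]
orientation: [0.645, 0.764, -0.0, -0.0]
ft_force: [-0.3, -0.6, -0.4]
gripper_width: 14.6
```

jog_arm:
  steps:
    - [[0,0,0],[0,0,1],5]
    - [[0,0,0],[0,0,1],5]
    - [[0,0,0],[0,0,0],5]

```text
clock: 5.77
position: [600.7, 25.8, 105.2]
orientation: [0.645, 0.764, -0.0, -0.0]
ft_force: [-0.4, 0.7, -0.4]
gripper_width: 14.4
```

jog_arm:
  steps:
    - [[0,0,0],[0,0,1],5]
    - [[0,0,0],[0,0,1],5]
    - [[0,0,0],[0,0,0],5]

```text
clock: 6.02
position: [600.8, 25.8, 103.2]
orientation: [0.645, 0.764, -0.0, 0.0]
ft_force: [0.6, 1.0, 0.7]
gripper_width: 14.4
```

jog_arm:
  steps:
    - [[0,0,0],[0,0,1],5]
    - [[0,0,0],[0,0,0],5]
    - [[0,0,0],[0,0,0],5]

```text
clock: 6.27
position: [600.8, 25.8, 102.4]
orientation: [0.645, 0.764, 0.0, 0.0]
ft_force: [0.1, -0.1, 0.8]
gripper_width: 14.6
```

jog_arm:
  steps:
    - [[0,0,0],[0,0,1],5]
    - [[0,0,0],[0,0,0],5]
    - [[0,0,0],[0,0,0],5]

```text
clock: 6.52
position: [600.8, 25.8, 101.3]
orientation: [0.645, 0.764, 0.0, 0.0]
ft_force: [-1.2, -0.1, 0.5]
gripper_width: 14.6
```

Run:
```python
from h import *
import pickle
F=[]
for k in range(4):
    i,s,p,d=cam('wrist'); F.append(s['ft_force'])
print(np.round(F,2),s['position'])
pickle.dump((i,s,p,d),open('w4.pkl','wb')); save('w4',p,(180,175,380,325),4)
```

```text
[[-1.21 -0.11  0.47]
 [-0.84  0.64  1.22]
 [-0.17  0.46  1.34]
 [-0.1   0.2   1.44]] [600.76321913  25.81039433 101.36592481]
```

View pics/w4.png

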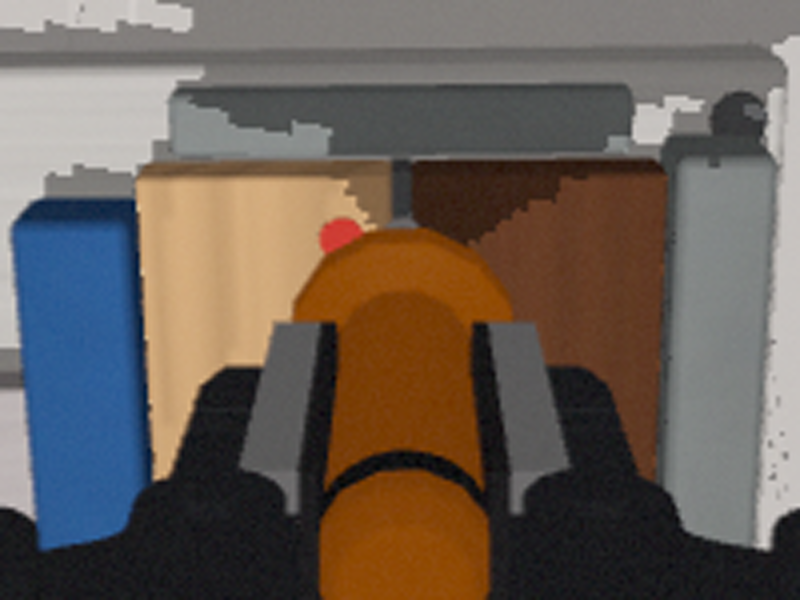

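The tip at (403,222) sits on the seam at (402,190), level with the red dot, and the force is about right. Starting the stroke at 24 mm/s.

jog_arm:
  steps:
    - [[0,0,0],[-1,0,0.4],5]
    - [[0,0,0],[-2,0,0],5]
    - [[0,0,0],[-2,0,0],5]
    - [[0,0,0],[-2,0,0],5]
    - [[0,0,0],[-2,0,0],5]
    - [[0,0,0],[-2,0,0],5]
    - [[0,0,0],[-2,0,0],5]
    - [[0,0,0],[-2,0,0],5]

```text
clock: 7.38
position: [603.3, 10.8, 100.9]
orientation: [0.645, 0.764, 0.0, 0.0]
ft_force: [-0.6, 2.1, 0.6]
gripper_width: 14.5
```

jog_arm:
  steps:
    - [[0,0,0],[-2,0,0],5]
    - [[0,0,0],[-2,0,0],5]
    - [[0,0,0],[-2,0,0],5]
    - [[0,0,0],[-2,0,0],5]
    - [[0,0,0],[-2,0,0],5]
    - [[0,0,0],[-2,0,0],5]
    - [[0,0,0],[-2,0,0],5]
    - [[0,0,0],[-2,0,0],5]

```text
clock: 8.05
position: [606.1, -4.9, 100.9]
orientation: [0.645, 0.764, 0.0, 0.0]
ft_force: [1.1, 1.4, 1.5]
gripper_width: 14.7
```

Run:
```python
from h import *
import pickle
i,s,p,d=cam('wrist')
print(s['ft_force'],s['position'],s['gripper_width'])
pickle.dump((i,s,p,d),open('w5.pkl','wb')); save('w5',p,(180,95,380,245),4)
```

```text
[1.05980372 1.35099159 1.47207576] [606.08525595  -4.88261218 100.94396604] 14.694420799743105
```

View pics/w5.png

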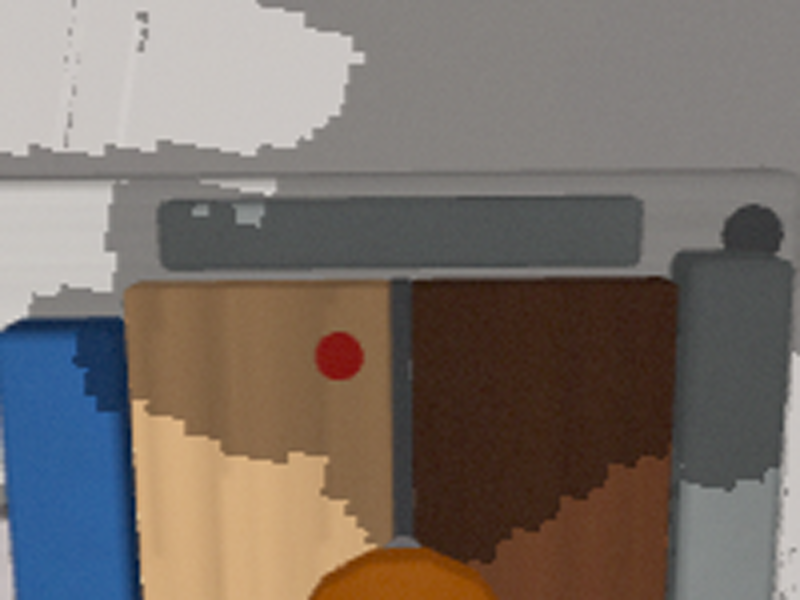

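The tip at (402,540) is still centred on the seam, so I'm continuing to the yellow dot.

jog_arm:
  steps:
    - [[0,0,0],[-2,0,0],5]
    - [[0,0,0],[-2,0,0],5]
    - [[0,0,0],[-2,0,0],5]
    - [[0,0,0],[-2,0,0],5]
    - [[0,0,0],[-2,0,0],5]
    - [[0,0,0],[-2,0,0],5]
    - [[0,0,0],[-2,0,0],5]
    - [[0,0,0],[-2,0,0],5]

```text
clock: 8.77
position: [608.8, -20.7, 101.0]
orientation: [0.645, 0.764, 0.0, 0.0]
ft_force: [0.8, 3.0, 1.1]
gripper_width: 14.6
```

jog_arm:
  steps:
    - [[0,0,0],[-2,0,0],5]
    - [[0,0,0],[-2,0,0],5]
    - [[0,0,0],[-2,0,0],5]
    - [[0,0,0],[-2,0,0],5]
    - [[0,0,0],[-2,0,0],5]
    - [[0,0,0],[-2,0,0],5]
    - [[0,0,0],[-2,0,0],5]
    - [[0,0,0],[-2,0,0],5]

```text
clock: 9.43
position: [611.4, -36.5, 101.0]
orientation: [0.645, 0.764, 0.0, 0.0]
ft_force: [0.7, 2.5, 0.9]
gripper_width: 14.5
```

jog_arm:
  steps:
    - [[0,0,0],[-2,0,0],5]
    - [[0,0,0],[-2,0,0],5]
    - [[0,0,0],[-2,0,0],5]
    - [[0,0,0],[-2,0,0],5]
    - [[0,0,0],[-2,0,0],5]
    - [[0,0,0],[-2,0,0],5]
    - [[0,0,0],[-2,0,0],5]
    - [[0,0,0],[-2,0,0],5]

```text
clock: 10.1
position: [614.1, -52.3, 100.9]
orientation: [0.645, 0.764, 0.0, 0.0]
ft_force: [0.2, 2.0, 1.7]
gripper_width: 14.4
```

jog_arm:
  steps:
    - [[0,0,0],[-1,0,0],5]
    - [[0,0,0],[0,0,0],5]
    - [[0,0,0],[0,0,0],5]

```text
clock: 10.35
position: [614.3, -53.6, 101.0]
orientation: [0.645, 0.764, -0.0, 0.0]
ft_force: [0.5, -0.5, 0.8]
gripper_width: 14.7
```

Run:
```python
from h import *
import pickle
i,s,p,d=cam('wrist')
M=R.from_quat(s['orientation']).as_matrix()
print(s['ft_force'],s['position'],s['gripper_width'],M.round(4))
hsv=cv2.cvtColor(p,cv2.COLOR_RGB2HSV)
def t(n,m):
    vs,us=np.nonzero(m); x=atz(i,s,us.mean(),vs.mean(),25); print(n,len(us),us.mean(),vs.mean(),x,(M.T@(x-s['position'])).round(1))
m=(hsv[...,1]>180)&((hsv[...,0]<5)|(hsv[...,0]>172)); 
n,l,st,c=cv2.connectedComponentsWithStats(m.astype(np.uint8))
for k in range(1,n):
    if st[k,4]>30: x=atz(i,s,*c[k],25);print('red',st[k],c[k].round(1),(M.T@(x-s['position'])).round(1))
pickle.dump((i,s,p,d),open('w6.pkl','wb'))
```

```text
[ 0.51166754 -0.53435352  0.83755934] [614.34019708 -53.60214198 100.97064927] 14.675718987203181 [[-1.683e-01  9.857e-01  3.000e-04]
 [ 9.857e-01  1.683e-01 -9.000e-04]
 [-9.000e-04  1.000e-04 -1.000e+00]]
red [258  87  12  13 126] [263.4  93.2] [81.  -9.  75.9]
red [ 48 229  25  37 589] [ 58.7 250.2] [  -9.4 -135.    76. ]
```

jog_arm:
  steps:
    - [[0,0,0],[0,0,-2],5]
    - [[0,0,0],[0,0,-5],5]
    - [[0,0,0],[0,0,-15],5]
    - [[0,0,0],[0,0,-25],5]
    - [[0,0,0],[0,0,-25],5]
    - [[0,0,0],[0,0,-15],5]
    - [[0,0,0],[-7.8,-5.4,0],5]
    - [[0,0,0],[-15.5,-10.9,0],5]

```text
clock: 11.07
position: [602.5, -78.0, 188.7]
orientation: [0.644, 0.765, 0.001, 0.001]
ft_force: [0.3, 0.0, -1.0]
gripper_width: 14.7
```

jog_arm:
  steps:
    - [[0,0,0],[-25.2,-17.6,0],5]
    - [[0,0,0],[-31,-21.7,0],5]
    - [[0,0,0],[-32.9,-23.1,0],5]
    - [[0,0,0],[-31,-21.7,0],5]
    - [[0,0,0],[-25.2,-17.6,0],5]
    - [[0,0,0],[-15.5,-10.9,0],5]
    - [[0,0,0],[-9.7,-6.8,0],5]
    - [[0,0,0],[0,0,0],5]

```text
clock: 11.73
position: [510.8, -268.9, 186.8]
orientation: [0.646, 0.763, -0.001, -0.001]
ft_force: [-0.6, 1.1, -1.0]
gripper_width: 14.7
```

jog_arm:
  steps:
    - [[0,0,0],[0,0,0],5]
    - [[0,0,0],[0,0,0],5]
    - [[0,0,0],[0,0,0],5]

```text
clock: 11.98
position: [513.4, -265.5, 187.7]
orientation: [0.644, 0.765, 0.0, -0.0]
ft_force: [-0.0, -0.1, -0.8]
gripper_width: 14.3
```

Run:
```python
from h import *
import pickle
i,s,p,d=cam('wrist')
M=R.from_quat(s['orientation']).as_matrix()
print(s['position'],s['joint_vel'].round(3),s['gripper_width'],M.round(4),s['ft_force'])
print('to go',M.T@(np.array([513.2,-267.5,188])-s['position']))
pickle.dump((i,s,p,d),open('w7.pkl','wb')); save('w7',p,(160,150,400,330),3.3)
```

```text
[ 513.43994827 -265.53708703  187.66545271] [ 0.005 -0.001 -0.003 -0.003 -0.001 -0.002] 14.32219093957928 [[-1.697e-01  9.855e-01 -3.000e-04]
 [ 9.855e-01  1.697e-01  8.000e-04]
 [ 8.000e-04 -1.000e-04 -1.000e+00]] [-0.00967585 -0.0629285  -0.80280178]
to go [-1.89342184 -0.56970886 -0.33602073]
```

View pics/w7.png

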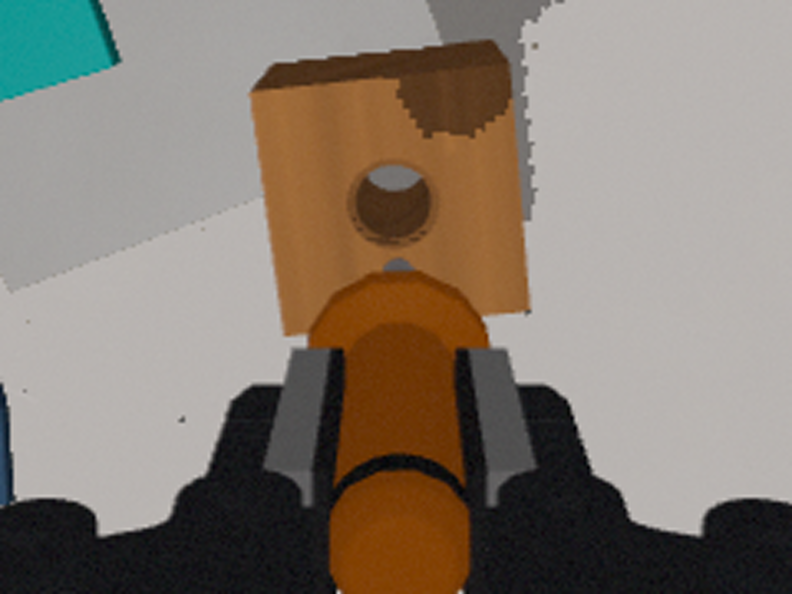

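The picture shows the hole's rim centred at (393,203) and the tip at (398,266).

Run:
```python
from h import *
import pickle
i,s,p,d=pickle.load(open('w7.pkl','rb'))
M=R.from_quat(s['orientation']).as_matrix()
for n,u,v,z in [('hole',393,203,50),('tip',398,266,108.5),('griptop',400,525,108.5+98),('s',252,92,50),('s',510,68,50),('s',530,312,50),('s',285,335,50)]:
    x=atz(i,s,u/3.3+160-.3,v/3.3+150-.3,z); print(n,x.round(1),(M.T@(x-s['position'])).round(1))
```

```text
hole [ 512.5 -266.5   50. ] [ -0.9  -1.  137.7]
tip [ 513.2 -263.3  108.5] [ 2.2  0.2 79.2]
griptop [ 512.9 -260.   206.5] [  5.6   0.4 -18.8]
s [ 476.3 -246.1   50. ] [ 25.4 -33.2 137.7]
s [ 533.4 -230.7   50. ] [ 30.8  25.7 137.7]
s [ 549.6 -287.6   50. ] [-28.   31.9 137.6]
s [ 492.3 -303.4   50. ] [-33.8 -27.2 137.6]
```

jog_arm:
  steps:
    - [[0,0,0],[-2.3,-0.9,5],5]
    - [[0,0,0],[0,0,15],5]
    - [[0,0,0],[0,0,20],5]
    - [[0,0,0],[0,0,15],5]
    - [[0,0,0],[0,0,10],5]
    - [[0,0,0],[0,0,10],5]
    - [[0,0,0],[0,0,5],5]
    - [[0,0,0],[0,0,0],5]

```text
clock: 12.7
position: [512.1, -268.8, 106.7]
orientation: [0.645, 0.764, -0.0, -0.001]
ft_force: [-0.8, 0.3, -0.2]
gripper_width: 14.7
```

jog_arm:
  steps:
    - [[0,0,0],[0.5,0.3,5],5]
    - [[0,0,0],[0,0,5],5]
    - [[0,0,0],[0,0,4],5]
    - [[0,0,0],[0,0,3],5]
    - [[0,0,0],[0,0,1],5]
    - [[0,0,0],[0,0,0.8],5]
    - [[0,0,0],[0,0,0],5]
    - [[0,0,0],[0,0,0],5]

```text
clock: 13.37
position: [512.9, -268.9, 89.3]
orientation: [0.645, 0.764, 0.0, 0.0]
ft_force: [0.5, -0.1, -0.8]
gripper_width: 14.4
```

jog_arm:
  steps:
    - [[0,0,0],[0,0,0.8],5]
    - [[0,0,0],[0,0,0.7],5]
    - [[0,0,0],[0,0,0],5]
    - [[0,0,0],[0,0,0],5]

```text
clock: 13.7
position: [512.7, -268.8, 87.6]
orientation: [0.645, 0.764, 0.0, -0.0]
ft_force: [-0.5, -0.2, 0.4]
gripper_width: 14.5
```

jog_arm:
  steps:
    - [[0,0,0],[0,0,0],20]
    - [[0,0,0],[0,0,0],30]
    - [[0,0,0],[0,0,0],60]
    - [[0,0,0],[0,0,0],85]
    - [[0,0,0],[0,0,0],85]
    - [[0,0,0],[0,0,0],85]

```text
clock: 14.2
position: [512.8, -268.8, 87.6]
orientation: [0.645, 0.764, 0.0, 0.0]
ft_force: [-0.7, 0.1, 0.4]
gripper_width: 77.2
```

jog_arm:
  steps:
    - [[0,0,0],[0,0,-20],85]
    - [[0,0,0],[0,0,-30],85]
    - [[0,0,0],[0,0,-30],85]
    - [[0,0,0],[0,0,-20],85]
    - [[0,0,0],[0,0,0],85]
    - [[0,0,0],[0,0,0],85]

```text
clock: 14.7
position: [513.5, -269.2, 189.1]
orientation: [0.645, 0.764, 0.0, 0.002]
ft_force: [0.1, -0.5, -0.1]
gripper_width: 84.9
```

Run:
```python
from h import *
import pickle
i,s,p,d=cam('wrist'); print(s['position'],s['clock'],s['gripper_width'])
pickle.dump((i,s,p,d),open('w8.pkl','wb'))
M=R.from_quat(s['orientation']).as_matrix()
T=E(i,s); f=210/np.tan(np.radians(i['fov_y']/2))
v,u=np.mgrid[:420,:560]
P=np.stack([(u-i['cx'])/f,-(v-i['cy'])/f,-np.ones_like(u,float)],-1)*d[...,None]@T[:3,:3].T+T[:3,3]
near=(np.hypot(P[...,0]-512.9,P[...,1]+267)<25)&(d>0)
for lo,hi in((53,58.5),(58.5,100),(100,112),(112,125)):
    m=near&(P[...,2]>lo)&(P[...,2]<hi); print(lo,m.sum(),P[m].mean(0).round(1) if m.any() else '',np.percentile(P[m][:,2],[5,50,95]).round(1) if m.any() else '')
b=(abs(P[...,2]-50)<1.5)&(np.hypot(P[...,0]-512.9,P[...,1]+267)<50); print('stand',P[b].min(0),P[b].max(0))
print('handle delta', (M.T@(np.array([489+3.5,-33,150])-s['position'])).round(1), M.round(4))
```

```text
[ 513.53202321 -269.23611789  189.05788647] 14.7 84.90617402017102
53 504 [ 512.  -262.7   56.3] [55.  56.3 57.6]
58.5 292 [ 511.6 -261.    80.3] [61.3 81.  98.5]
100 520 [ 512.5 -265.7  106.5] [101.4 107.2 108.7]
112 0  
stand [ 475.42828178 -303.63748054   48.5044578 ] [ 549.23502374 -229.63789083   51.49813104]
handle delta [236.5  18.9  38.6] [[-0.1682  0.9857  0.003 ]
 [ 0.9857  0.1683 -0.0018]
 [-0.0023  0.0027 -1.    ]]
```

The burnisher is seated: collar top at 56 mm, grip top at 107–108 mm, on the hole's axis. Next is the handle, pointer and mark, measured from the stored cloud of picture w2.

Run:
```python
from h import *
import pickle
s8=pickle.load(open('w8.pkl','rb'))[1]; M8=R.from_quat(s8['orientation']).as_matrix()
for fn in('w2.pkl','w6.pkl','top.pkl'):
    i,s,p,d=pickle.load(open(fn,'rb'))
    T=E(i,s); f=210/np.tan(np.radians(i['fov_y']/2))
    v,u=np.mgrid[:420,:560]
    P=np.stack([(u-i['cx'])/f,-(v-i['cy'])/f,-np.ones_like(u,float)],-1)*d[...,None]@T[:3,:3].T+T[:3,3]
    hsv=cv2.cvtColor(p,cv2.COLOR_RGB2HSV)
    a=np.radians(9.4); X=np.array([np.cos(a),np.sin(a)]);Y=np.array([-np.sin(a),np.cos(a)])
    near=(abs(P[...,0]-490)<40)&(abs(P[...,1]+45)<60)
    def rep(n,m):
        q=P[m]; 
        if not len(q): print(n,'none');return
        jx=q[:,:2]@X; jy=q[:,:2]@Y
        print(fn,n,len(q),'jx',np.percentile(jx,[2,50,98]).round(1),'jy',np.percentile(jy,[2,50,98]).round(1),'z',np.percentile(q[:,2],[2,50,98]).round(1),'mid',(X*np.percentile(jx,[2,98]).mean()+Y*np.percentile(jy,[2,98]).mean()).round(1))
    rep('handle top',near&(abs(P[...,2]-70)<2))
    H,S,V=hsv[...,0],hsv[...,1],hsv[...,2]
    rep('yellow',near&(H>22)&(H<35)&(S>150)&(V>100))
    rep('red',near&((H<6)|(H>172))&(S>150)&(P[...,2]>17))
```

```text
w2.pkl handle top 938 jx [471.2 478.3 484.7] jy [-131.1 -112.9  -95.6] z [68.2 69.5 71. ] mid [490.1 -33.7]
w2.pkl yellow 70 jx [496.8 498.5 499.6] jy [-146.3 -137.3 -129.7] z [26.1 28.1 29.4] mid [514.  -54.8]
w2.pkl red 238 jx [453.  458.9 463.9] jy [-175.2 -167.1 -152.7] z [17.1 20.1 24.6] mid [479.1 -86.8]
w6.pkl handle top 2381 jx [471.7 479.2 485. ] jy [-131.6 -114.2  -95.8] z [68.1 69.6 71. ] mid [490.5 -34.1]
w6.pkl yellow 173 jx [496.7 498.6 499.7] jy [-146.7 -137.8 -129.8] z [26.1 28.1 29.7] mid [514.1 -55. ]
w6.pkl red 551 jx [453.  458.9 464. ] jy [-175.5 -166.3 -153. ] z [17.5 20.  24.6] mid [479.2 -87.2]
top.pkl handle top 70 jx [468.2 475.8 482.5] jy [-130.  -110.5  -94. ] z [68.2 69.6 71.9] mid [487.3 -32.8]
top.pkl yellow 8 jx [494.  495.8 497.4] jy [-144.4 -136.2 -130. ] z [24.9 27.4 31.1] mid [511.4 -54.4]
top.pkl red 24 jx [450.5 455.2 459.7] jy [-173.2 -166.3 -152.5] z [18.3 20.5 25.3] mid [475.6 -86.3]
```

jog_arm:
  steps:
    - [[0,0,0],[9.4,0.7,0],85]
    - [[0,0,0],[18.9,1.3,0],85]
    - [[0,0,0],[30.6,2.2,0],85]
    - [[0,0,0],[37,2.7,10],85]
    - [[0,0,0],[38,2.9,10],85]
    - [[0,0,0],[37,2.7,10],85]
    - [[0,0,0],[30.6,2.2,10],85]
    - [[0,0,0],[18.9,1.3,10],85]

```text
clock: 15.42
position: [488.4, -45.1, 135.6]
orientation: [0.644, 0.765, -0.001, -0.002]
ft_force: [-0.5, -0.4, -0.3]
gripper_width: 85.0
```

jog_arm:
  steps:
    - [[0,0,0],[15.3,0.8,9],85]
    - [[0,0,0],[0,0,0],85]
    - [[0,0,0],[0,0,0],85]
    - [[0,0,0],[0,0,0],85]

```text
clock: 15.75
position: [489.3, -33.7, 128.1]
orientation: [0.645, 0.764, -0.0, -0.0]
ft_force: [0.5, -1.0, -0.4]
gripper_width: 84.9
```

```bash
cat > m.py <<'E'
from h import *
def meas(fn=None):
    i,s,p,d=cam('wrist'); M=R.from_quat(s['orientation']).as_matrix()
    T=E(i,s); f=210/np.tan(np.radians(i['fov_y']/2))
    v,u=np.mgrid[:420,:560]
    P=np.stack([(u-i['cx'])/f,-(v-i['cy'])/f,-np.ones_like(u,float)],-1)*d[...,None]@T[:3,:3].T+T[:3,3]
    H,S,V=cv2.split(cv2.cvtColor(p,cv2.COLOR_RGB2HSV))
    a=np.radians(9.4); X=np.array([np.cos(a),np.sin(a)]);Y=np.array([-np.sin(a),np.cos(a)])
    jx=P[...,:2]@X; jy=P[...,:2]@Y
    near=(abs(jx-475)<70)&(abs(jy+130)<60)&(d>0)
    def rep(n,m):
        if m.sum()<3: print(n,'none');return
        print(n,m.sum(),'jx',np.percentile(jx[m],[2,50,98]).round(1),'jy',np.percentile(jy[m],[2,50,98]).round(1),'z',np.percentile(P[m][:,2],[2,50,98]).round(1))
    rep('handle top',near&(abs(P[...,2]-70)<2)&(V<70))
    rep('yellow',near&(H>22)&(H<35)&(S>150)&(V>60))
    red=near&((H<6)|(H>172))&(S>150)&(P[...,2]>17)
    rep('red',red); rep('blade',red&(jy>-160))
    print('tcp',s['position'].round(1),'j',(X@s['position'][:2]).round(1),(Y@s['position'][:2]).round(1),M[:2,0].round(4),s['ft_force'].round(1),s['clock'],s['gripper_width'],s['joint_vel'].round(3))
    if fn: save(fn,p,k=1.4)
E
python3 -c "from m import *;meas()"
```

```text
handle top 1579 jx [470.5 477.6 484.3] jy [-131.  -112.3  -95.4] z [68.2 69.6 71. ]
yellow 92 jx [496.3 497.8 499.2] jy [-146.7 -137.2 -129.7] z [27.3 28.4 29.3]
red 321 jx [452.3 458.  463.3] jy [-175.7 -167.7 -152.5] z [17.6 20.1 25. ]
blade 60 jx [434.6 457.9 459.1] jy [-159.9 -155.4 -104.7] z [ 17.4  23.7 147.2]
tcp [489.3 -33.7 128.1] j 477.2 -113.2 [-0.1688  0.9856] [ 0.5 -1.  -0.4] 15.75 84.9467831496793 [-0.019 -0.007 -0.021 -0.002 -0.    -0.   ]
```

jog_arm:
  steps:
    - [[0,0,0],[0,0.3,10],85]
    - [[0,0,0],[0,0,22],85]
    - [[0,0,0],[0,0,22],85]
    - [[0,0,0],[0,0,16],70]
    - [[0,0,0],[0,0,6],50]
    - [[0,0,0],[0,0,0],30]
    - [[0,0,0],[0,0,0],5]
    - [[0,0,0],[0,0,0],5]
  grip_force: 60

```text
clock: 16.47
position: [491.0, -34.1, 53.5]
orientation: [0.645, 0.764, 0.001, 0.001]
ft_force: [0.4, -0.3, 1.0]
gripper_width: 25.0
```

jog_arm:
  steps:
    - [[0,0,0],[0,0,0],5]
    - [[0,0,0],[0,0,0],5]
    - [[0,0,0],[0,0,0],5]

```text
clock: 16.72
position: [489.3, -34.2, 53.7]
orientation: [0.644, 0.765, -0.001, 0.0]
ft_force: [-4.5, -3.5, 7.1]
gripper_width: 15.4
```

```bash
python3 -c "from m import *;meas()"
```

```text
handle top 4227 jx [469.  477.3 485.8] jy [-130.8 -111.6  -95.3] z [68.2 69.7 71.8]
yellow none
red 47 jx [462.6 463.2 468.4] jy [-173.8 -169.1 -118.5] z [17.5 19.7 81.7]
blade none
tcp [489.3 -34.2  53.7] j 477.2 -113.6 [-0.1697  0.9855] [-4.5 -3.5  7.1] 16.7167 15.436865851754389 [-0.001 -0.001 -0.001  0.001  0.    -0.001]
```

jog_arm:
  steps:
    - [[0,0,0],[0,-1.8,0],5]
    - [[0,0,0],[0,-3,0],5]
    - [[0,0,0],[0,-3,0],5]
    - [[0,0,0],[0,-3,0],5]
    - [[0,0,0],[0,-3,0],5]
    - [[0,0,0],[0,-3,0],5]
    - [[0,0,0],[0,-3,0],5]
    - [[0,0,0],[0,-3,0],5]

```text
clock: 17.43
position: [471.6, -37.4, 53.7]
orientation: [0.645, 0.764, 0.002, 0.003]
ft_force: [8.1, 2.9, -1.2]
gripper_width: 15.2
```

jog_arm:
  steps:
    - [[0,0,0],[0,-3,0],5]
    - [[0,0,0],[0,-3,0],5]
    - [[0,0,0],[0,-3,0],5]
    - [[0,0,0],[0,-3,0],5]
    - [[0,0,0],[0,-3,0],5]
    - [[0,0,0],[0,-2,0],5]
    - [[0,0,0],[0,0,0],5]
    - [[0,0,0],[0,0,0],5]

```text
clock: 18.1
position: [455.6, -40.3, 53.7]
orientation: [0.645, 0.764, 0.003, 0.004]
ft_force: [9.4, 1.9, -2.1]
gripper_width: 15.1
```

Run:
```python
from m import *
meas('w9')
i,s,p,d=cam('top'); save('t9',p,(230,130,430,280),4)
T=E(i,s); f=210/np.tan(np.radians(i['fov_y']/2))
v,u=np.mgrid[:420,:560]
P=np.stack([(u-i['cx'])/f,-(v-i['cy'])/f,-np.ones_like(u,float)],-1)*d[...,None]@T[:3,:3].T+T[:3,3]
H,S,V=cv2.split(cv2.cvtColor(p,cv2.COLOR_RGB2HSV))
a=np.radians(9.4); X=np.array([np.cos(a),np.sin(a)])
jx=P[...,:2]@X
near=(abs(P[...,0]-490)<60)&(abs(P[...,1]+60)<60)&(P[...,2]<35)
for n,m in(('y',near&(H>22)&(H<35)&(S>150)&(V>60)),('r',near&((H<6)|(H>172))&(S>150)&(P[...,2]>17))):
    print(n,m.sum(),np.percentile(jx[m],[2,50,98]).round(1) if m.any() else '')
```

```text
handle top 4236 jx [434.5 443.1 451.5] jy [-131.2 -112.2  -95.8] z [68.2 69.7 71.8]
yellow none
red 226 jx [449.  455.7 458.8] jy [-175.3 -170.  -111.8] z [18.8 20.2 95.1]
blade 25 jx [447.  452.2 452.5] jy [-132.3 -121.6 -103.2] z [ 66.6  81.4 108.9]
tcp [455.6 -40.3  53.7] j 442.9 -114.2 [-0.1683  0.9857] [ 9.4  1.9 -2.1] 18.1 15.102173158946798 [ 0.001  0.002 -0.004 -0.    -0.001 -0.002]
y 0 
r 2 [452.3 453.4 454.5]
```

View pics/t9.png

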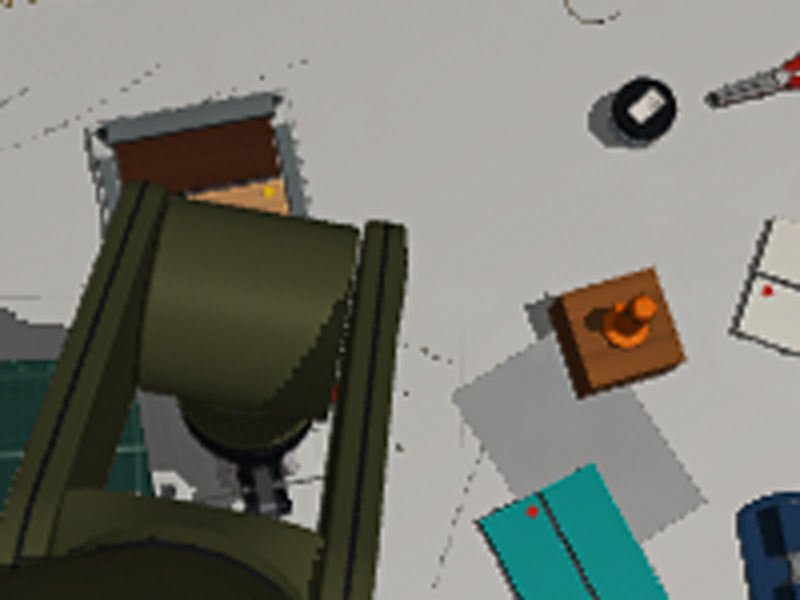

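The top view shows the burnisher standing in its stand at (632,315) and the panel in place at (205,170). The arm hides the pointer. The handle has moved 34.2 of the 39.9 mm needed, because the arm yields a little under the spring, so I'll pull further.

jog_arm:
  steps:
    - [[0,0,0],[0,-2.5,0],5]
    - [[0,0,0],[0,-2.5,0],5]
    - [[0,0,0],[0,-1.2,0],5]
    - [[0,0,0],[0,0,0],5]
    - [[0,0,0],[0,0,0],5]
    - [[0,0,0],[0,0,0],5]
    - [[0,0,0],[0,0,0],5]

```text
clock: 18.78
position: [450.0, -41.3, 53.7]
orientation: [0.645, 0.764, 0.003, 0.004]
ft_force: [9.8, 4.1, -2.0]
gripper_width: 15.3
```

Run:
```python
from m import *
meas('w10')
i,s,p,d=cam('side'); save('s10',p,(170,190,360,300),4.2)
```

```text
handle top 4232 jx [428.8 437.4 445.6] jy [-131.3 -112.2  -95.8] z [68.2 69.7 71.8]
yellow none
red 67 jx [446.4 452.2 453.2] jy [-174.3 -167.7 -119.9] z [18.3 20.1 83. ]
blade 15 jx [444.3 446.7 446.9] jy [-124.1 -122.  -108. ] z [ 78.9  81.3 101.1]
tcp [450.  -41.3  53.7] j 437.2 -114.3 [-0.1682  0.9858] [ 9.8  4.1 -2. ] 18.7833 15.349492354185573 [ 0.001  0.003 -0.001  0.    -0.003 -0.002]
```

Run:
```python
from m import *
import pickle
a=np.radians(9.4); X=np.array([np.cos(a),np.sin(a)]);Y=np.array([-np.sin(a),np.cos(a)])
v,u=np.mgrid[:420,:560]
def an(n,i,s,p,d):
    T=E(i,s); f=210/np.tan(np.radians(i['fov_y']/2))
    P=np.stack([(u-i['cx'])/f,-(v-i['cy'])/f,-np.ones_like(u,float)],-1)*d[...,None]@T[:3,:3].T+T[:3,3]
    H,S,V=cv2.split(cv2.cvtColor(p,cv2.COLOR_RGB2HSV)); jx=P[...,:2]@X; jy=P[...,:2]@Y
    near=(abs(jx-500)<150)&(abs(jy+120)<75)&(d>0)&(P[...,2]<40)&(P[...,2]>12)
    for k,m in(('yel',near&(H>22)&(H<35)&(S>130)&(V>60)),('red',near&((H<6)|(H>172))&(S>150)),('blue jaw',near&(H>100)&(H<125)&(S>120)&(P[...,2]>22))):
        nc,l=cv2.connectedComponents(m.astype(np.uint8))
        for c in range(1,nc):
            q=l==c
            if q.sum()>=3: print(n,k,q.sum(),'jx',np.percentile(jx[q],[5,50,95]).round(1),'jy',np.percentile(jy[q],[5,50,95]).round(1),'z',np.median(P[q][:,2]).round(1))
for n in('side','top'):
    an(n+' before',*pickle.load(open(n+'.pkl','rb'))); an(n+' now',*cam(n))
print(r.read_state()['position'],r.read_state()['ft_force'])
```

```text
side before red 11 jx [451.9 455.2 458.4] jy [-172.  -161.3 -154.6] z 18.5
side before blue jaw 112 jx [538.6 545.4 553.1] jy [-147.2 -101.3  -65.6] z 28.1
side now blue jaw 114 jx [498.9 505.4 513.5] jy [-149.2 -102.9  -66. ] z 27.8
top before yel 4 jx [585.2 587.  588.5] jy [-151.2 -149.8 -148.3] z 26.5
top before yel 8 jx [494.1 495.8 497.1] jy [-143.9 -136.2 -130.5] z 27.4
top before red 4 jx [584.9 585.8 587.2] jy [-71.8 -70.5 -69.1] z 22.0
top before red 26 jx [451.4 455.7 460.5] jy [-172.8 -166.9 -153.3] z 20.2
top before blue jaw 241 jx [537.7 545.4 553.4] jy [-150.3 -110.5  -71. ] z 30.5
top now yel 4 jx [585.8 587.1 588.3] jy [-151.2 -149.8 -148.4] z 25.6
[450.02097616 -41.30940426  53.71944068] [ 9.6446368   3.20253158 -1.69171922]
```

```bash
python3 -c "
from h import *
print(order.hand_in())"
```

```text
the job is handed in; nothing more can be done
None
```

The job is done and handed in at about 19 s. The burnisher is back in its stand, and the gripper is holding the jaw at the mark. `hand_in` gave no verdict.

- **Burnishing:** I ran the tip along the seam from the red dot to the yellow dot, about 80 mm at 24 mm/s, pressed in roughly 3 mm. Pictures at the start and about 40% of the way along showed the tip centred on the seam. At the end I checked only by numbers: tip at about panel y -40 mm. The force reading was too noisy to confirm the press exactly (0.6–1.7 N measured, about 2 N expected).
- **Return to stand:** The burnisher stands upright, released and fully down. Its collar top is at 56 mm and its grip top at 107–108 mm, within about 1 mm of the hole's axis. A later top picture showed it still standing.
- **Jaw:** My first pull came up about 5.5 mm short because the arm gave a little under the spring, so I added a second pull. The pointer-to-mark distance was 39.9 mm. The tool travelled 40.0 mm, the handle 39.9 mm, and the blue jaw 39.7–40.0 mm in the side camera.
- **Still holding:** The arm was still, with about 10 N of reaction from the spring.
- **Panel:** It had not moved; its yellow dot was within 1 mm of where it started.

**Not confirmed or disagreeing:**
- At the end the arm hid the pointer and mark, so I inferred their alignment from the travel rather than seeing it.
- I did not measure the cup or jar afterwards; no move went near them.
- The top and wrist cameras disagreed by 3–4 mm in x. I used the wrist camera throughout.

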